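Release the hanging link with the spring-bar fork

ROBOT

A 6-joint arm with a two-finger parallel gripper is mounted at the origin on the work surface; the furniture and walls round the work are solid. World frame = base frame: x ahead of the robot, y to its left, z up, the work surface at z = 0. Lengths are in mm, angles in degrees, forces in N, time in s.
With the tool pointing down it reaches from about 300 to 850 mm from the base axis. Payload 4.2 kg.
Tool frame: the origin (TCP) lies at the very end of the fingers, on their centre line; the grasp point (between the pads) lies 19 mm behind it; z points along the fingers, y is the direction in which the jaws open and shut (so a half turn about z gives the same grasp; the last joint's range is limited). The gripper opens to 91 mm and grips with 3 to 60 N. Pads are 32 mm wide; open, the fingers measure 118 mm over their backs; the gripper's body (76 mm by 178 mm) begins 60 mm behind the grasp point.
Start: joints at [-69.328, 18.312, 89.639, -0, 72.044, -1.146], TCP at [213.711, -533.827, 213.976] pointing down, gripper open.
Joint ranges: [-177.97, 177.97], [-48.28, 115.42], [12.27, 149.76], [-77.06, 257.06], [2.81, 150.46], [-146.56, 146.56]. Speed limits (degrees/s): [147.25, 147.25, 180, 180, 180, 180].

INTERFACE

Orientations are given as [roll, pitch, yaw] about the fixed x, y, z axes, in that order (R = Rz(yaw) Ry(pitch) Rx(roll)).
In Python, from workcell import monitor, eyes, job gives the robot as it stands.
- The arm moves only by the tool move_arm, never from a script. Its argument "increments" is a list that holds one entry, the list of rows, each a list of 7 numbers: the opening, from 0 (shut) to 1 (fully open), then the shift along the tool's x, y, z in cm, then the turn, a rotation vector about the tool's x, y, z in rad. In form: [[[jaw, x, y, z, ax, ay, az], ...]]. A call has 1 to 12 rows; each row shifts and turns the pose as measured when the row begins, along the tool's axes as they then stand; what a row does not reach is not made up. A row lasts 1/8 s, in which the tool goes at most 62.5 mm and 10.7 degrees, less where a joint would pass 70% of its speed; a pose out of reach is approached as far as the arm can. A call is refused whole if a number of a shift passes 6.25 or a number of a turn 0.188, either way. A call with a gripper value outside its range is refused whole. The fingers move at their own pace and stop on an object; "force" is the grip in N (left out, the last holds). Time passes only in rows, so rows that do not move let the fingers close. It gives the time, the measured TCP pose, the force and the opening at its end, in the units of the state.
- monitor.state(): the state, without advancing time (a new reading comes with each control period).
- eyes.grab_frame(name): name is "scene" or "top" or "wrist"; returns a dict with "color" (400x640x3 uint8, red, green, blue), "z_map" (400x640 float32, mm along the optical axis (not along the pixel's ray), 0 where there is no reading), "camera_matrix" (3x3 intrinsics, pixels), "dist_coeffs" ([k1, k2, p1, p2, k3] as OpenCV has them; the pictures are not rectified), "rvec" (rotation vector, rad) and "tvec" (3), from world to camera coordinates, as OpenCV has them. Camera axes: x right, y down, z forward; pixel columns grow to the right and rows downward; lengths in mm; the calibration is good to about 2 mm. A picture is of the moment at which its call begins.
- job.job_done(): hands the job in, once; it reports no verdict.
The state is a dict: "time_s": time; "qpos": joint angles; "qvel": joint speeds; "effort": joint torques, N m; "ee_pos": TCP position; "ee_rot": TCP orientation; "force": force on the tool from outside, world axes, zero at the start; "torque": the same for the moment, N m; "gripper_width": finger opening in mm.
Only numpy, scipy, OpenCV 4.12 (cv2) and the standard library are available. Lean on these libraries where they do the work, as an engineer would, in place of code of your own. Each camera call takes 0.05 s, during which the arm holds its last target. There are 200 camera calls.

TASK

Free the steel link that hangs on the bracket's spring bar: take the hand tool with the forked foot (not the one with the solid foot), set its fork astride the bar between the lug and the round collar, and push the collar sideways towards the barrel until the link drops into the tray below. Do not push the bar with the gripper's fingers. Then let the bar spring fully back and stand the fork upright on the bench top again, clear of the bracket.

Things in the scene. Friction and masses are not known exactly. Their poses are not given: they have to be found in the camera images.
- bracket: Fixed steel bracket. Origin on the bench under mid open bar; y runs along the bar, z up. mm: bar 8 thick, axis level at x=0, z=105. Lugs 30 wide, tops z=120, at y=20..30 and 46..54; link hangs between. Open bar y=-20..20, to be straddled; collar 40 across, y=-20..-27; spring barrel 30 across, y=-64..-108. Below: foot plate 70 wide, 10 high; tray y=4..76, x=-55..55, walls to z=34.
- spring_bar (a joint): Travel of the bar, with its collar, along the bracket's -y (towards the barrel), in m: 0 at rest (tip bridges both lugs), 0.034 at its stop. A spring returns it: pushing takes about 2.5 N at first, 4.5 N at the stop. The link comes off at 0.021 or so; 0.028 is sure.
- link: Loose steel link, 60 g, 55 mm long: a round eye, 30 mm outside, 18 mm inside, 12 mm thick, with a tang 18 mm wide below. It hangs by the eye on the bar between the lugs. Origin at the middle of the tang's lower end, 60 mm above the bench while it hangs; z towards the eye (centre at z = 40 mm), y along the eye's hole.
- fork: Loose tool, 220 g, 116 mm tall, standing on its forked foot. Origin mid underside, z up. Steel foot 46 mm in x, 22 mm in y, to z = 54 mm; a slot 22 mm wide in x runs through it in y, from the underside to z = 40 mm, between two 12 mm prongs. Wooden handle above: 24 mm in x, 22 mm in y, z = 54 to 116 mm. A like tool with a solid foot stands near it: not wanted.

How it is judged:
By the outcome, as a careful person would: the job done as asked, in the order asked, and still so for the second after the job is handed in, with the robot touching nothing.
It also fails if it takes over 51 s, if anything falls off the work surface, if the arm or the gripper's body presses on something with over 40 N, if the wrist force passes 120 N, or if a joint passes its speed limit or range.

## Working session

There is one attempt and no reset: what is moved stays moved. The work goes in short steps, Python scripts to look and compute and a tool call to move; the robot and the scene stay as the last step left them, time stands still between calls to the robot, and variables do not carry over. Pictures are saved under pics/ and viewed, about 8 in all and at most 12, crops included, and the job is handed in when it is done.

Besides the shell and the picture viewer there is one more tool, called after "Emit:" as name(argument=value, ...), one argument or row to a line, values as JSON. move_arm: Moves the arm, as the interface text tells. Its arguments: {"type":"object","properties":{"increments":{"type":"array"},"force":{"type":"number"}},"required":["increments"]}

```bash
ls; mkdir -p pics; cat > h.py <<'E'
import numpy as np, cv2
from workcell import monitor, eyes, job
def grab(n):
    f=eyes.grab_frame(n); np.savez(''+n+'.npz',**{k:np.asarray(v) for k,v in f.items()}); return f
def cloud(f):
    h,w=f['z_map'].shape
    uv=np.stack(np.meshgrid(np.arange(w),np.arange(h)),-1).reshape(-1,1,2).astype(np.float64)
    n=cv2.undistortPoints(uv,np.asarray(f['camera_matrix'],float),np.asarray(f['dist_coeffs'],float)).reshape(h,w,2)
    z=f['z_map'][...,None].astype(float)
    pc=np.concatenate([n*z,z],-1)
    R=cv2.Rodrigues(np.asarray(f['rvec'],float))[0]
    P=(pc-np.asarray(f['tvec'],float).reshape(3))@R
    P[f['z_map']==0]=np.nan
    return P
def save(f,name): cv2.imwrite('pics/'+name,f['color'][...,::-1])
E
python3 - <<'E'
from h import *
print(monitor.state())
a=grab('scene');b=grab('top')
for n,f in(('scene',a),('top',b)):
    save(f,n+'1.png'); R=cv2.Rodrigues(np.asarray(f['rvec'],float))[0]; print(n,-R.T@np.asarray(f['tvec']).reshape(3))
E
```

```text
pics
{'time_s': 0.0, 'qpos': array([-6.93303982e+01,  1.83524213e+01,  8.97065309e+01,  7.40164745e-04,
        7.20432129e+01, -1.14699210e+00]), 'qvel': array([ 0.04369263, -0.1244982 ,  0.0531754 ,  0.12658203,  0.00708605,
       -0.13095633]), 'effort': array([ 2.00866552e-04, -4.12466455e+01, -2.31970453e+01,  7.28727831e-02,
        4.57309652e-02, -1.70230164e-04]), 'ee_pos': array([ 213.50814651, -533.34923062,  213.11161081]), 'ee_rot': array([-1.79897869e+02, -2.74864584e-03,  2.18163626e+01]), 'force': array([-0.74466115,  0.38514633, -0.61130414]), 'torque': array([-0.02061472, -0.02732523, -0.05743664]), 'gripper_width': 91.1867008616867}
scene [-552.84923989   66.56589274  693.33242745]
top [331.19834287 -12.89716616 936.3451397 ]
```

View pics/scene1.png

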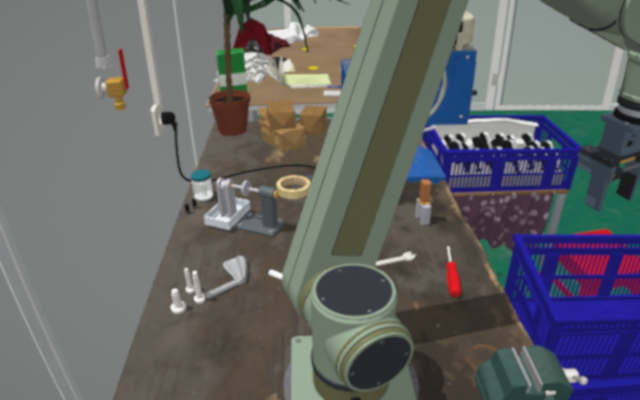

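View pics/top1.png

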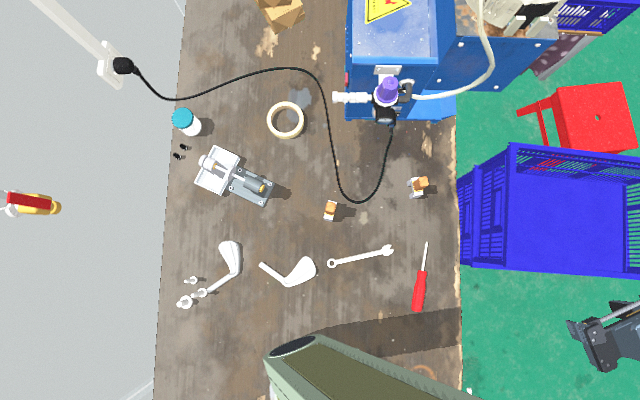

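The top view shows the bracket at about (235,175), with the tray on the left and the barrel on the right. The two tools are at about (330,210) and (418,186). I'll zoom in and measure.

```bash
python3 - <<'E'
from h import *
f=dict(np.load('top.npz'));g=dict(np.load('scene.npz'))
c=f['color'][...,::-1]
A=cv2.resize(c[140:215,185:285],(800,600),interpolation=cv2.INTER_CUBIC)[:, :]
B=cv2.resize(c[190:230,310:350],(300,300),interpolation=cv2.INTER_CUBIC)
C=cv2.resize(c[165:205,398:438],(300,300),interpolation=cv2.INTER_CUBIC)
s=g['color'][...,::-1]
D=cv2.resize(s[170:230,405:445],(200,300),interpolation=cv2.INTER_CUBIC)
A=cv2.resize(A,(400,300))
E_=cv2.resize(s[165:245,190:290],(375,300),interpolation=cv2.INTER_CUBIC)
im=np.zeros((600,800,3),np.uint8); im[:300,:400]=A; im[:300,400:700]=B; im[300:,:300]=C; im[300:,300:500]=D; im[300:,500:800]=cv2.resize(E_,(300,300)); cv2.imwrite('pics/crops.png',im)
P=cloud(f);Q=cloud(g)
for n,pc,(r0,r1,c0,c1) in (('t1',P,(190,230,310,350)),('t2',P,(165,205,398,438)),('t2s',Q,(170,230,405,445)),('br',P,(140,215,185,285))):
    p=pc[r0:r1,c0:c1].reshape(-1,3); p=p[~np.isnan(p[:,0])]
    print(n,'floor',np.median(p[:,2]))
    for lo,hi in ((8,20),(20,50),(50,70),(85,98),(98,110),(110,125)):
        q=p[(p[:,2]>lo)&(p[:,2]<hi)]
        if len(q)>5:
            r=cv2.minAreaRect(q[:,:2].astype(np.float32)); print(lo,hi,len(q),np.round(r[0],1),np.round(r[1],1),round(r[2],1),'zmed',round(np.median(q[:,2]),1))
E
```

```text
t1 floor 0.07957647930392972
8 20 16 [445.2 -42. ] [30.4 86.4] 61.1 zmed 9.4
20 50 9 [412.  -17.6] [20.1  0.8] 77.7 zmed 37.1
50 70 64 [434.4 -22.8] [21.6 45.8] 76.4 zmed 53.6
85 98 6 [423.4 -21.5] [18.5  3. ] 84.6 zmed 93.7
110 125 95 [433.9 -22.6] [20.8 23.9] 78.8 zmed 114.7
t2 floor 0.2077698863160961
8 20 17 [ 492.1 -223.4] [47.9 16.5] 31.6 zmed 12.2
20 50 51 [ 491.9 -224. ] [49.2 17.9] 33.2 zmed 37.0
50 70 100 [ 497.4 -231.6] [46.6 22. ] 9.6 zmed 54.2
85 98 21 [ 492.4 -225.7] [26.  10.7] 42.9 zmed 90.9
98 110 20 [ 495.3 -228.3] [24.5 15.5] 22.3 zmed 105.0
110 125 96 [ 497.3 -232.4] [23.2 22. ] 8.9 zmed 114.6
t2s floor -0.7127789453485563
8 20 185 [ 621.  -255.8] [101.9 301.6] 66.5 zmed 15.2
20 50 413 [ 608.  -249.1] [ 88.5 279.9] 70.0 zmed 27.8
50 70 95 [ 492.1 -233.9] [46.5 24.4] 8.1 zmed 56.9
85 98 50 [ 488.6 -229. ] [26.9 13.6] 56.1 zmed 91.5
98 110 41 [ 489.2 -230.6] [26.4 16.6] 61.7 zmed 103.3
110 125 45 [ 493.7 -234.2] [26.6 22.4] 6.2 zmed 112.6
br floor 0.8637735987351568
8 20 1317 [526.7 253.9] [260.6 109.5] 67.9 zmed 11.5
20 50 319 [513.9 223.4] [177.9 110.3] 66.3 zmed 32.0
50 70 45 [507.8 211.5] [150.3  29. ] 66.1 zmed 58.1
85 98 35 [504.1 207.8] [156.7  30.2] 64.0 zmed 92.0
98 110 198 [507.1 209.3] [163.   39.7] 62.3 zmed 107.3
110 125 458 [507.4 209.5] [164.   36.4] 65.0 zmed 116.5
```

View pics/crops.png

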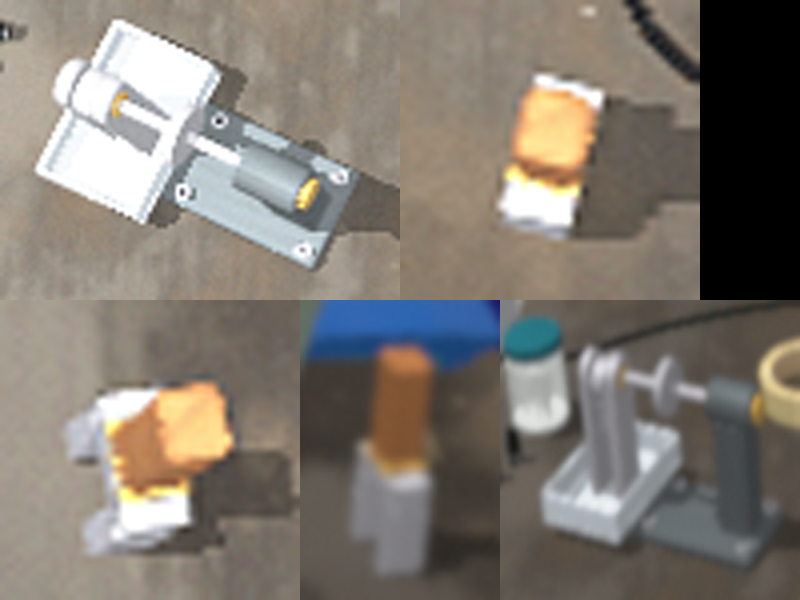

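The right-hand tool at (418,186) is the fork: the floor shows between its two prongs. The other tool is solid. Next I'll fit the bracket pose.

```bash
python3 - <<'E'
from h import *
from scipy.optimize import minimize
f=dict(np.load('top.npz'))
P=cloud(f)[130:225,180:300].reshape(-1,3); P=P[~np.isnan(P[:,0])]
rot=lambda a:np.array([[np.cos(a),-np.sin(a)],[np.sin(a),np.cos(a)]])
T=P[(P[:,2]>29)&(P[:,2]<38)]
# keep near expected tray
def loc(p,v): return (p[:,:2]-v[:2])@rot(v[2])
def inten(v):
    q=loc(P,v);z=P[:,2]
    exp_=np.full(len(q),0.); x,y=q.T
    exp_[(abs(x)<35)&(y>-115)&(y<4)]=10
    tr=(abs(x)<55)&(y>4)&(y<76); exp_[tr]=-1
    wall=tr&((abs(x)>51.5)|(y<7.5)|(y>72.5)); exp_[wall]=34
    exp_[(abs(x)<12)&(y>-108)&(y<-64)]=117
    exp_[(abs(x)<4)&(y>-64)&(y<20)]=108
    exp_[(abs(x)<18)&(y>-27)&(y<-20)]=120
    exp_[(abs(x)<15)&(y>20)&(y<30)]=118
    exp_[(abs(x)<15)&(y>46)&(y<54)]=118
    m=exp_>=0
    return np.minimum(abs(z[m]-exp_[m]),15).mean()+ 0*m.sum()
best=None
for a in np.radians(np.arange(-32,-18,2)):
  for dx in range(-20,21,5):
    for dy in range(-20,21,5):
      c=np.array([507,209])+rot(a)@[0,27]+[dx,dy]; v=[*c,a]; s=inten(v)
      if best is None or s<best[0]: best=(s,v)
r=minimize(lambda w:inten([w[0],w[1],w[2]/50]),[best[1][0],best[1][1],best[1][2]*50],method='Nelder-Mead',options=dict(initial_simplex=[[best[1][0]+i,best[1][1]+j,best[1][2]*50+k] for i,j,k in((0,0,0),(4,0,0),(0,4,0),(0,0,2))]))
v=[r.x[0],r.x[1],r.x[2]/50]; print(best,r.fun,np.round(v[:2],1),np.degrees(v[2]))
q=loc(P,v); z=P[:,2]
for n,m in (('bar',(z>103)&(z<112)&(abs(q[:,0])<15)&(q[:,1]>-60)&(q[:,1]<-30)),('barrel',(z>112)&(q[:,1]<-55)),('collar',(z>112)&(q[:,1]>-40)&(q[:,1]<0)),('lugs',(z>112)&(q[:,1]>5)),('tray',(z>28)&(z<38)&(abs(q[:,0])>40))):
    s=q[m]; print(n,m.sum(),np.round(s.min(0),1),np.round(s.max(0),1),np.round(np.median(s,0),1),np.round(np.median(z[m]),1))
E
```

```text
(np.float64(2.4572382821813883), [np.float64(522.9818893630465), np.float64(238.66572735635023), np.float64(-0.4188790204786391)]) 2.3551044041522062 [520.1 236. ] -24.82221842429832
bar 43 [ -4.  -59.5] [  3.5 -30.2] [ -0.8 -44.8] 108.4
barrel 200 [ -13.8 -111.4] [ 13.7 -67.2] [ -0.2 -89. ] 117.6
collar 68 [-17.9 -34.9] [ 17.7 -22.4] [ -1.  -27.4] 120.4
lugs 129 [-14.3  17.3] [11.1 52.6] [-1.7 33.2] 115.7
tray 127 [ -56.9 -100.2] [174.9 169.7] [46.6 43.3] 32.9
```

Emit:
move_arm(
  increments=[
    [[1,4,0,0,0,0,0.1],[1,6,0,0,0,0,0.1],[1,6,0,0,0,0,0],[1,6,0,0,0,0,0],[1,0,-6,0,0,0,0],[1,0,-6,0,0,0,0]],
  ],
)

```text
time_s: 0.85
ee_pos: [412.7, -362.2, 206.2]
ee_rot: [-179.5, 0.3, 9.6]
force: [0.2, 0.7, 0.1]
gripper_width: 91.3
```

Emit:
move_arm(
  increments=[
    [[1,5,-5.5,0,0,0,0],[1,5,-5.5,0,0,0,0],[1,0,0,0,0,0,0],[1,0,0,0,0,0,0]],
  ],
)

```text
time_s: 1.35
ee_pos: [478.9, -252.2, 205.3]
ee_rot: [-179.3, 0.5, 9.8]
force: [-0.4, -0.9, -0.2]
gripper_width: 91.1
```

```bash
python3 - <<'E'
from h import *
f=grab('wrist'); save(f,'w1.png'); P=cloud(f).reshape(-1,3)
P=P[(abs(P[:,0]-495)<60)&(abs(P[:,1]+232)<60)]
for lo,hi in ((50,58),(112,119)):
    q=P[(P[:,2]>lo)&(P[:,2]<hi)]
    if len(q)>5:
        r=cv2.minAreaRect(q[:,:2].astype(np.float32)); print(lo,len(q),r,np.median(q,0))
s=monitor.state(); print(s['ee_pos'],s['ee_rot'])
E
```

```text
50 220 ((498.260009765625, -234.2223663330078), (44.88240051269531, 21.511648178100586), 9.8803129196167) [ 515.01012816 -231.90187084   53.89980177]
112 566 ((498.215576171875, -233.89926147460938), (22.708383560180664, 20.819425582885742), 8.734670639038086) [ 498.59890921 -234.11167018  115.55644705]
[ 478.79072196 -252.39353549  205.31723542] [-179.31397924    0.47900803    9.78801349]
```

View pics/w1.png

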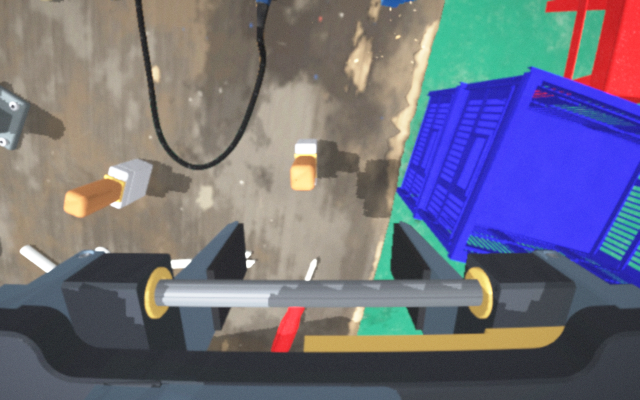

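Emit:
move_arm(
  increments=[
    [[1,2.2,-1.5,0,-0.012,0.009,0],[1,0,0,0,0,0,0],[1,0,0,3,0,0,0],[1,0,0,0,0,0,0]],
  ],
)

```text
time_s: 1.9
ee_pos: [495.3, -239.5, 174.6]
ee_rot: [179.9, 0.1, 9.3]
force: [0.2, -0.3, 0.2]
gripper_width: 91.2
```

Emit:
move_arm(
  increments=[
    [[1,0.4,-0.5,3,0,0,0],[1,0,0,3,0,0,0],[1,0,0,3,0,0,0],[1,0,0,0,0,0,0]],
  ],
)

```text
time_s: 2.4
ee_pos: [499.6, -240.3, 87.5]
ee_rot: [179.6, -0.3, 9.0]
force: [0.4, 0.0, 0.2]
gripper_width: 91.2
```

Emit:
move_arm(
  increments=[
    [[1,0,-0.65,1,0,0,0.005],[1,0,-0.1,0.5,0,0,0],[1,0,0,0,0,0,0]],
  ],
)

```text
time_s: 2.78
ee_pos: [500.4, -234.5, 75.4]
ee_rot: [179.3, -0.6, 8.6]
force: [-0.7, 0.2, -0.1]
gripper_width: 91.0
```

Emit:
move_arm(
  increments=[
    [[1,-0.2,0,0.2,0.012,-0.01,-0.016],[1,0,0,0,0,0,0],[0,0,0,0,0,0,0],[0,0,0,0,0,0,0],[0,0,0,0,0,0,0],[0,0,0,0,0,0,0],[0,0,0,0,0,0,0],[0,0,0,0,0,0,0]],
  ],
  force=35,
)

```text
time_s: 3.78
ee_pos: [499.1, -235.2, 74.4]
ee_rot: [180.0, -0.1, 9.6]
force: [0.3, -0.6, -0.3]
gripper_width: 34.1
```

Emit:
move_arm(
  increments=[
    [[0,0,0,0,0,0,0],[0,0,0,0,0,0,0],[0,0,0,0,0,0,0],[0,0,0,0,0,0,0]],
  ],
)

```text
time_s: 4.28
ee_pos: [499.1, -235.1, 74.3]
ee_rot: [180.0, -0.1, 9.6]
force: [0.2, -0.4, -0.4]
gripper_width: 21.9
```

Emit:
move_arm(
  increments=[
    [[0,0,0,-4,0,0,0],[0,0,0,-6,0,0,0],[0,0,0,-6,0,0,0],[0,0,-2,-1,0,0,0],[0,0,-4,0,0,0,0],[0,0,-4,0,0,0,0],[0,0,0,0,0,0,0]],
  ],
)

```text
time_s: 5.15
ee_pos: [477.5, -131.1, 242.8]
ee_rot: [-179.5, 0.7, 9.6]
force: [-0.1, -0.6, -2.8]
gripper_width: 22.0
```

Emit:
move_arm(
  increments=[
    [[0,0,-3,0,0,0,0.1],[0,0,-4,0,0,0,0.12],[0,0,-4,0,0,0,0.12],[0,0,-4,0,0,0,0.12],[0,0,-4,0,0,0,0.12],[0,0,-4,0,0,0,0.02],[0,0,-3,0,0,0,0],[0,0,0,0,0,0,0]],
  ],
)

```text
time_s: 6.15
ee_pos: [517.9, 124.3, 231.4]
ee_rot: [179.3, 1.7, -26.1]
force: [-0.6, -1.1, -2.4]
gripper_width: 21.5
```

```bash
cat >> h.py <<'E'
def tgt(x,y,z,yaw):
    s=monitor.state(); p=s['ee_pos'];r=s['ee_rot']; from scipy.spatial.transform import Rotation as R
    A=R.from_euler('xyz',r,degrees=True); B=R.from_euler('xyz',[180,0,yaw],degrees=True)
    print('pose',np.round(p,1),np.round(r,1),'F',np.round(s['force'],1),'w',round(s['gripper_width'],1),'t',s['time_s'])
    print('shift cm',np.round(A.inv().apply(np.array([x,y,z])-p)/10,2),'turn',np.round((A.inv()*B).as_rotvec(),3),'q6',s['qpos'][5])
E
python3 - <<'E'
from h import *
tgt(518.8,233.3,245,-24.8)
E
```

```text
pose [517.9 124.3 231.4] [179.3   1.7 -26.1] F [-0.6 -1.1 -2.4] w 21.5 t 6.15
shift cm [-4.76 -9.81 -1.33] turn [ 0.012  0.031 -0.023] q6 127.85863280653332
```

Emit:
move_arm(
  increments=[
    [[0,-2,-3,-1,0.012,0.031,-0.023],[0,-2,-3,-0.5,0,0,0],[0,0,0,0,0,0,0]],
  ],
)

```text
time_s: 6.52
ee_pos: [506.1, 193.9, 242.9]
ee_rot: [179.6, 0.2, -24.9]
force: [-0.2, 0.3, -2.5]
gripper_width: 22.0
```

```bash
python3 - <<'E'
from h import *
tgt(518.8,233.3,245,-24.8)
f=grab('wrist'); save(f,'w2.png'); P=cloud(f).reshape(-1,3); P=P[~np.isnan(P[:,0])]
a=np.radians(-24.8); R=np.array([[np.cos(a),-np.sin(a)],[np.sin(a),np.cos(a)]])
q=(P[:,:2]-[518.8,233.3])@R; z=P[:,2]
for n,m in (('bar',(z>103)&(z<112)&(abs(q[:,0])<15)&(q[:,1]>-60)&(q[:,1]<-30)),('barrel',(z>108)&(z<125)&(q[:,1]<-55)&(q[:,1]>-130)&(abs(q[:,0])<40)),('collar',(z>108)&(z<128)&(q[:,1]>-40)&(q[:,1]<0)&(abs(q[:,0])<30)),('lugs',(z>112)&(z<124)&(q[:,1]>5)&(q[:,1]<70)&(abs(q[:,0])<30)),('tray',(z>28)&(z<38)&(abs(q[:,0])<65)&(q[:,1]>0)&(q[:,1]<90))):
    s=q[m]
    if len(s): print(n,len(s),np.round(np.percentile(s,1,0),1),np.round(np.percentile(s,99,0),1),np.round(np.median(s,0),1),np.round(np.median(z[m]),1))
E
```

```text
pose [506.1 193.9 242.9] [179.6   0.2 -24.9] F [-0.2  0.3 -2.5] w 22.0 t 6.525
shift cm [-0.51 -4.11 -0.24] turn [ 0.007  0.004 -0.001] q6 134.7502698035049
bar 13 [ -2.6 -59.7] [  4.1 -58.4] [  1.9 -59.5] 107.9
barrel 1117 [ -12.6 -107.4] [ 14.9 -61.6] [  3.7 -84.4] 117.6
collar 343 [-16.3 -27.2] [19.1 -0.6] [  2.1 -22.6] 119.6
lugs 673 [-12.8  18.7] [12.2 53.5] [ 0.8 35.9] 116.1
tray 788 [-55.1   3.4] [54.7 76.3] [12.3 34.6] 33.6
```

View pics/w2.png

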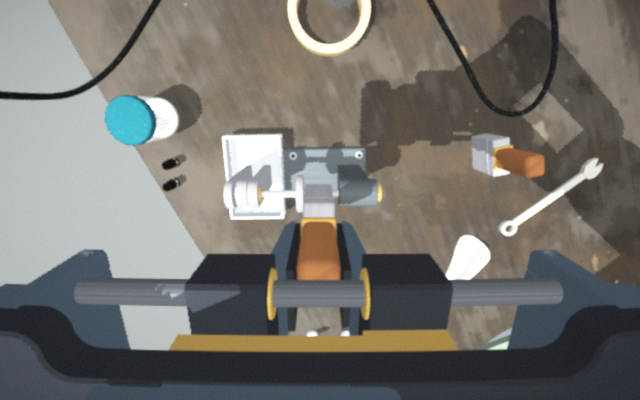

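The wrist view shows the fork held upright in the jaws at about (318,230), with the bracket just ahead at about (300,190). Its edges match the fit to within 1–2 mm.

Emit:
move_arm(
  increments=[
    [[0,-0.5,-4.1,0,0.007,0.004,0],[0,0,0,0,0,0,0],[0,0,-0.5,0,0,0,0],[0,0,0,0,0,0,0]],
  ],
)

```text
time_s: 7.08
ee_pos: [520.8, 231.0, 240.0]
ee_rot: [179.5, 0.1, -25.3]
force: [0.6, -0.2, -3.5]
gripper_width: 22.2
```

```bash
python3 - <<'E'
from h import *
tgt(519.4,233,242,-24.8)
E
```

```text
pose [520.8 231.  240. ] [ 1.795e+02  1.000e-01 -2.530e+01] F [ 0.6 -0.2 -3.5] w 22.2 t 7.075
shift cm [-0.22 -0.12 -0.2 ] turn [ 0.008  0.001 -0.008] q6 138.24273534090543
```

Emit:
move_arm(
  increments=[
    [[0,-0.2,-0.2,2,0.008,0,-0.008],[0,0,0,2,0,0,0],[0,0,0,0,0,0,0]],
  ],
)

```text
time_s: 7.45
ee_pos: [519.8, 230.9, 199.5]
ee_rot: [180.0, 0.0, -24.9]
force: [-0.5, -0.1, -2.4]
gripper_width: 21.9
```

```bash
python3 - <<'E'
from h import *
tgt(519.4,233,148,-24.8)
E
```

```text
pose [519.8 230.9 199.5] [180.    0.  -24.9] F [-0.5 -0.1 -2.4] w 21.9 t 7.45
shift cm [-0.12 -0.18  5.15] turn [ 0.001  0.    -0.002] q6 137.73901236021337
```

Emit:
move_arm(
  increments=[
    [[0,-0.12,-0.2,1.5,0,0,0],[0,0,0,1.5,0,0,0],[0,0,0,1,0,0,0],[0,0,0,0.8,0,0,0],[0,0,0,0,0,0,0]],
  ],
)

```text
time_s: 8.07
ee_pos: [520.2, 233.0, 149.6]
ee_rot: [-180.0, -0.1, -25.0]
force: [0.6, -0.1, -2.1]
gripper_width: 21.7
```

```bash
python3 - <<'E'
from h import *
tgt(519.4,233,148,-24.8)
f=grab('wrist');g=grab('scene'); save(f,'w3.png')
im=np.hstack([cv2.resize(f['color'][120:300,200:440],(480,360)),cv2.resize(g['color'][140:245,190:290],(320,360),interpolation=cv2.INTER_CUBIC)])
cv2.imwrite('pics/at.png',im[...,::-1])
E
```

```text
pose [520.2 233.  149.6] [-1.8e+02 -1.0e-01 -2.5e+01] F [ 0.6 -0.1 -2.1] w 21.7 t 8.075
shift cm [-0.08  0.03  0.16] turn [-0.    -0.001 -0.003] q6 137.96748615291088
```

View pics/at.png

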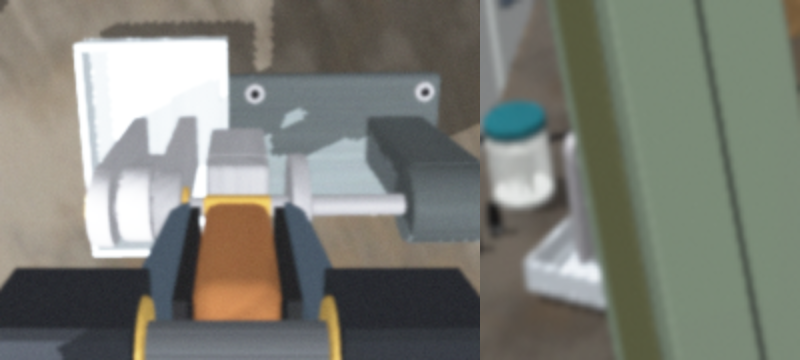

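The wrist view shows the fork astride the bar between the lug (left, about (190,200)) and the collar (about (298,190)). Now I'll push along tool +y.

Emit:
move_arm(
  increments=[
    [[0,-0.05,0.5,0,0,0,0],[0,0,0.6,0,0,0,0],[0,0,0.6,0,0,0,0],[0,0,0.6,0,0,0,0],[0,0,0.5,0,0,0,0]],
  ],
)

```text
time_s: 8.8
ee_pos: [509.6, 209.2, 151.9]
ee_rot: [-179.4, -0.3, -25.0]
force: [1.4, 4.1, -3.9]
gripper_width: 22.0
```

```bash
cat >> h.py <<'E'
def bl():
    s=monitor.state();a=np.radians(-24.8); R=np.array([[np.cos(a),-np.sin(a)],[np.sin(a),np.cos(a)]])
    print('bracket xy',np.round((s['ee_pos'][:2]-[519.3,233.2])@R,1),'z',s['ee_pos'][2],'rot',np.round(s['ee_rot'],1),'F',np.round(s['force'][:2]@R,1),s['force'][2])
E
python3 - <<'E'
from h import *
bl()
E
```

```text
bracket xy [  1.3 -25.9] z 151.93560540045402 rot [-179.4   -0.3  -25. ] F [-0.4  4.3] -3.8901746334727108
```

Emit:
move_arm(
  increments=[
    [[0,-0.1,0.4,0.15,-0.008,0,0],[0,0,0.5,0.1,0,0,0],[0,0,0.4,0,0,0,0],[0,0,0.2,0,0,0,0]],
  ],
)

```text
time_s: 9.3
ee_pos: [503.7, 196.1, 150.7]
ee_rot: [-179.6, -0.5, -25.0]
force: [2.3, 4.2, -2.9]
gripper_width: 22.0
```

```bash
python3 - <<'E'
from h import *
bl()
f=grab('wrist'); save(f,'w4.png')
cv2.imwrite('pics/push.png',cv2.resize(f['color'][100:300,160:480],(640,400))[...,::-1])
E
```

```text
bracket xy [  1.4 -40.2] z 150.73071168839886 rot [-179.6   -0.5  -25. ] F [0.3 4.8] -2.8775895780073864
```

View pics/push.png

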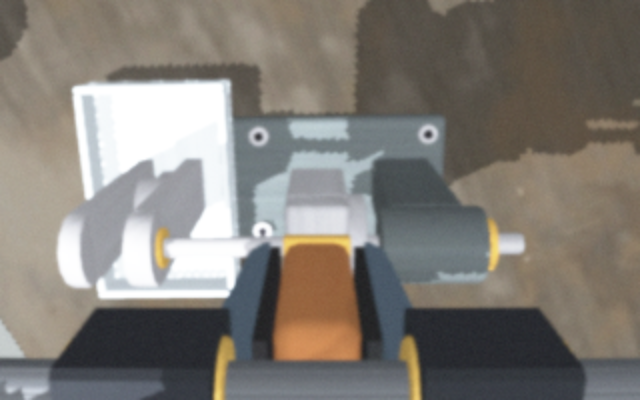

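The bar tip now sticks out of the barrel at about (510,243). The gap between the lugs is empty at bar height, and the link's top shows lower down at about (145,185). I'll hold briefly, then let the bar back slowly.

Emit:
move_arm(
  increments=[
    [[0,0,0.05,0,0,0,0],[0,0,0.05,0,0,0,0],[0,0,0.05,0,0,0,0]],
  ],
)

```text
time_s: 9.72
ee_pos: [503.1, 194.9, 150.7]
ee_rot: [-179.6, -0.5, -25.0]
force: [1.4, 4.3, -2.4]
gripper_width: 21.8
```

```bash
python3 - <<'E'
from h import *
bl()
f=grab('wrist'); P=cloud(f); a=np.radians(-24.8); R=np.array([[np.cos(a),-np.sin(a)],[np.sin(a),np.cos(a)]])
q=(P[...,:2]-[519.3,233.2])@R; z=P[...,2]
m=(q[...,1]>31)&(q[...,1]<45)&(abs(q[...,0])<15)
print('between lugs z', np.sum(m),np.round(np.nanpercentile(z[m],[1,25,50,75,99]),0))
m=(q[...,1]>8)&(q[...,1]<72)&(abs(q[...,0])<50)&(z>0)&(z<80)
h,b=np.histogram(z[m],np.arange(0,85,5));print(h)
m2=m&(z>22)&(z<80); print(np.round(np.c_[q[m2],z[m2]][::max(1,m2.sum()//15)]))
E
```

```text
bracket xy [  1.4 -41.6] z 150.72090377834013 rot [-179.6   -0.5  -25. ] F [-0.5  4.5] -2.37081723955048
between lugs z 254 [ 12.  14.  57.  64. 244.]
[   0    0 2722   74   64   52   61   62   61   75   95  130  152  122
  123  138]
[[ 14.  53.  23.]
 [ 14.  24.  37.]
 [ 12.  46.  42.]
 [ 14.  49.  56.]
 [ 13.  20.  59.]
 [ 12.  41.  60.]
 [  9.  20.  53.]
 [ 10.  46.  62.]
 [ 12.  20.  72.]
 [  1.  20.  42.]
 [  5.  46.  66.]
 [ -4.  20.  44.]
 [ -9.  20.  35.]
 [  1.  20.  78.]
 [ -7.  20.  67.]
 [-14.  46.  78.]]
```

Between the lugs the top is now at about z=65, which is the tray floor plus the 55 mm link, so the link has dropped. Now I'll return the bar gently.

Emit:
move_arm(
  increments=[
    [[0,-0.1,-0.6,0,-0.007,0.008,0],[0,0,-0.8,0,0,0,0],[0,0,-0.8,0,0,0,0],[0,0,-0.8,0,0,0,0],[0,0,-0.6,0,0,0,0],[0,0,-0.3,0,0,0,0],[0,0,0,0,0,0,0]],
  ],
)

```text
time_s: 10.65
ee_pos: [517.4, 230.3, 149.1]
ee_rot: [179.4, -0.8, -24.9]
force: [-0.9, -0.0, -2.3]
gripper_width: 21.7
```

```bash
python3 - <<'E'
from h import *
bl(); tgt(519.3,233.2,245,-24.8)
E
```

```text
bracket xy [-0.5 -3.4] z 149.06712847142472 rot [179.4  -0.8 -24.9] F [-0.8 -0.4] -2.2956125536414502
pose [517.4 230.3 149.1] [179.4  -0.8 -24.9] F [-0.9 -0.  -2.3] w 21.7 t 10.65
shift cm [ 0.18 -0.24 -9.59] turn [ 0.011 -0.014 -0.002] q6 138.87214906723494
```

Emit:
move_arm(
  increments=[
    [[0,0.1,-0.25,0,0.011,-0.014,0],[0,0,0,-1,0,0,0],[0,0,0,-2,0,0,0],[0,0,0,-3,0,0,0],[0,0,0,-4,0,0,0],[0,0,0,0,0,0,0]],
  ],
)

```text
time_s: 11.4
ee_pos: [519.3, 230.2, 254.1]
ee_rot: [180.0, 0.1, -25.0]
force: [-0.3, -0.2, -3.7]
gripper_width: 22.0
```

```bash
python3 - <<'E'
from h import *
bl(); tgt(499.1,-235,245,9.6)
E
```

```text
bracket xy [ 1.3 -2.7] z 254.05325978188444 rot [ 1.8e+02  1.0e-01 -2.5e+01] F [-0.2 -0.3] -3.676526498611035
pose [519.3 230.2 254.1] [ 1.8e+02  1.0e-01 -2.5e+01] F [-0.3 -0.2 -3.7] w 22.0 t 11.4
shift cm [17.86 43.    0.9 ] turn [ 0.     0.001 -0.605] q6 137.7663081875682
```

Emit:
move_arm(
  increments=[
    [[0,1,3,0,0,0,0],[0,1,4,0,0,0,-0.1],[0,1,4,0,0,0,-0.12],[0,1,4,0,0,0,-0.12],[0,0,4,0,0,0,-0.12],[0,0,4,0,0,0,-0.1],[0,0,4,0,0,0,0],[0,0,4,0,0,0,0],[0,0,0,0,0,0,0]],
  ],
)

```text
time_s: 12.52
ee_pos: [507.9, -93.5, 244.5]
ee_rot: [-179.9, 1.0, 8.2]
force: [-0.8, 0.5, -2.4]
gripper_width: 21.8
```

```bash
python3 - <<'E'
from h import *
tgt(499.1,-235,245,9.6)
E
```

```text
pose [507.9 -93.5 244.5] [-179.9    1.     8.2] F [-0.8  0.5 -2.4] w 21.8 t 12.525
shift cm [-2.88 13.88 -0.02] turn [-0.002  0.018 -0.025] q6 70.37493008130721
```

Emit:
move_arm(
  increments=[
    [[0,-1.4,4,0,0,0.018,-0.025],[0,-1.4,4,0,0,0,0],[0,0,4,0,0,0,0],[0,0,1,0,0,0,0],[0,0,0,0,0,0,0]],
  ],
)

```text
time_s: 13.15
ee_pos: [498.2, -224.5, 239.8]
ee_rot: [-179.4, 0.3, 9.8]
force: [-0.5, 0.8, -1.8]
gripper_width: 22.1
```

```bash
python3 - <<'E'
from h import *
tgt(499.1,-235,80,9.6)
f=grab('top'); save(f,'top2.png'); P=cloud(f); a=np.radians(-24.8); R=np.array([[np.cos(a),-np.sin(a)],[np.sin(a),np.cos(a)]])
q=(P[...,:2]-[519.3,233.2])@R; z=P[...,2]
m=(z>112)&(z<130)&(abs(q[...,0])<25)&(q[...,1]>-50)&(q[...,1]<8); print('collar',np.round(np.median(q[m],0),1),m.sum(),'was -27.4+3 in this frame')
cv2.imwrite('pics/br2.png',cv2.resize(f['color'][140:215,185:285],(800,600),interpolation=cv2.INTER_CUBIC)[...,::-1])
E
```

```text
pose [ 498.2 -224.5  239.8] [-179.4    0.3    9.8] F [-0.5  0.8 -1.8] w 22.1 t 13.15
shift cm [1.000e-02 1.220e+00 1.596e+01] turn [-0.011  0.006  0.003] q6 54.497009808297385
collar [ -1.3 -24.1] 65 was -27.4+3 in this frame
```

View pics/br2.png

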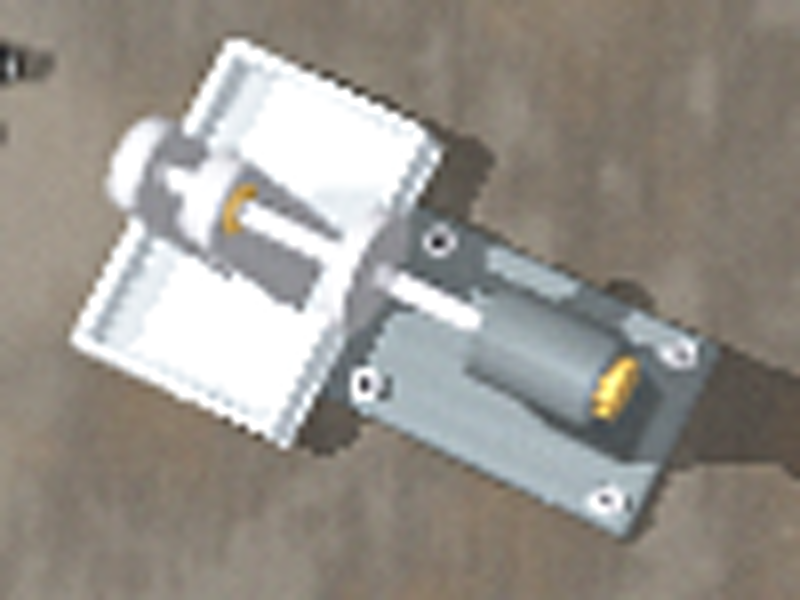

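The bar is fully back: the collar reads y=-24.1, as it did at the start, and the bar bridges both lugs with the gap between them at (175,180) empty of the link's eye. Next I'll set the fork down.

Emit:
move_arm(
  increments=[
    [[0,0,1.2,2,-0.011,0.006,0.003],[0,0,0,4,0,0,0],[0,0,0,4,0,0,0],[0,0,0,3,0,0,0],[0,0,0,0,0,0,0],[0,0,0,0,0,0,0]],
  ],
)

```text
time_s: 13.95
ee_pos: [501.6, -227.4, 108.7]
ee_rot: [-179.9, -0.2, 10.1]
force: [0.1, -0.2, -1.8]
gripper_width: 21.9
```

```bash
python3 - <<'E'
from h import *
tgt(499.1,-235,74.5,9.6)
E
```

```text
pose [ 501.6 -227.4  108.7] [-179.9   -0.2   10.1] F [ 0.1 -0.2 -1.8] w 21.9 t 13.95
shift cm [-0.39  0.71  3.42] turn [-0.001 -0.003  0.009] q6 54.07588198619621
```

Emit:
move_arm(
  increments=[
    [[0,0,0,1.5,0,0,0],[0,0,0,1,0,0,0],[0,0,0,0.5,0,0,0],[0,0,0,0,0,0,0]],
  ],
)

```text
time_s: 14.45
ee_pos: [503.3, -227.7, 79.5]
ee_rot: [179.9, -0.4, 10.2]
force: [0.2, -1.0, -2.5]
gripper_width: 21.8
```

```bash
python3 - <<'E'
from h import *
s=monitor.state(); tgt(*s['ee_pos'][:2],74.5,10)
E
```

```text
pose [ 503.3 -227.7   79.5] [179.9  -0.4  10.2] F [ 0.2 -1.  -2.5] w 21.8 t 14.45
shift cm [-0.  -0.   0.5] turn [ 0.002 -0.008  0.003] q6 54.07933135652474
```

Emit:
move_arm(
  increments=[
    [[0,0,0,0.3,0.002,-0.008,0],[0,0,0,0.15,0,0,0],[0,0,0,0.1,0,0,0],[0,0,0,0,0,0,0]],
  ],
)

```text
time_s: 14.95
ee_pos: [504.0, -228.2, 74.5]
ee_rot: [180.0, -0.0, 10.1]
force: [-0.5, -0.3, -3.0]
gripper_width: 21.8
```

Emit:
move_arm(
  increments=[
    [[0,0,0,0.1,0,0,0],[0,0,0,0,0,0,0]],
  ],
)

```text
time_s: 15.2
ee_pos: [504.2, -228.3, 74.4]
ee_rot: [179.9, -0.1, 10.1]
force: [0.2, -0.4, -2.5]
gripper_width: 21.7
```

Emit:
move_arm(
  increments=[
    [[0,0,0,0.15,0,0,0],[0,0,0,0.1,0,0,0],[0,0,0,0,0,0,0]],
  ],
)

```text
time_s: 15.58
ee_pos: [504.3, -228.3, 74.4]
ee_rot: [179.9, -0.1, 10.1]
force: [0.9, 1.1, -2.1]
gripper_width: 22.1
```

Emit:
move_arm(
  increments=[
    [[0,0,0,0.25,0,0,0],[0,0,0,0,0,0,0]],
  ],
)

```text
time_s: 15.82
ee_pos: [504.7, -228.5, 74.6]
ee_rot: [179.8, -0.2, 10.1]
force: [0.7, 0.3, -1.7]
gripper_width: 21.6
```

z won't go lower and the weight is coming off the wrist, so the fork is on the bench. Releasing.

Emit:
move_arm(
  increments=[
    [[0.35,0,0,0,0,0,0],[0.35,0,0,0,0,0,0],[1,0,0,0,0,0,0],[1,0,0,0,0,0,0],[1,0,0,0,0,0,0],[1,0,0,0,0,0,0],[1,0,0,0,0,0,0],[1,0,0,0,0,0,0]],
  ],
)

```text
time_s: 16.82
ee_pos: [505.3, -228.8, 73.8]
ee_rot: [179.8, -0.2, 10.1]
force: [-0.4, 0.1, 0.1]
gripper_width: 89.0
```

Emit:
move_arm(
  increments=[
    [[1,0,0,-2,0,0,0],[1,0,0,-4,0,0,0],[1,0,0,-5,0,0,0],[1,0,0,-5,0,0,0],[1,-3,0,0,0,0,0],[1,-3,0,0,0,0,0],[1,0,0,0,0,0,0],[1,0,0,0,0,0,0]],
  ],
)

```text
time_s: 17.82
ee_pos: [445.1, -239.2, 239.0]
ee_rot: [179.8, -0.3, 10.2]
force: [-0.1, 0.6, -0.5]
gripper_width: 91.4
```

```bash
python3 - <<'E'
from h import *
f=grab('wrist');g=grab('top'); P=cloud(f).reshape(-1,3); P=P[(abs(P[:,0]-500)<60)&(abs(P[:,1]+230)<60)]
for lo,hi in ((50,58),(112,119)):
    q=P[(P[:,2]>lo)&(P[:,2]<hi)]
    if len(q)>5: print(lo,len(q),cv2.minAreaRect(q[:,:2].astype(np.float32)),np.median(q[:,2]))
P=cloud(g); a=np.radians(-24.8); R=np.array([[np.cos(a),-np.sin(a)],[np.sin(a),np.cos(a)]])
q=(P[...,:2]-[519.3,233.2])@R; z=P[...,2]
m=(z>112)&(z<130)&(abs(q[...,0])<25)&(q[...,1]>-50)&(q[...,1]<8); print('collar',np.median(q[m],0))
im=np.hstack([cv2.resize(f['color'],(480,300)),cv2.resize(g['color'][140:215,185:265],(320,300))]); cv2.imwrite('pics/end.png',im[...,::-1]); print(monitor.state()['ee_pos'])
E
```

```text
50 233 ((504.02252197265625, -229.4918670654297), (44.39542007446289, 21.270545959472656), 10.084192276000977) 53.958492513320955
112 508 ((503.4604187011719, -229.47012329101562), (23.055404663085938, 21.269380569458008), 10.629694938659668) 115.50064890751048
collar [ -1.39535787 -24.20251832]
[ 445.16052953 -239.08011414  238.83502606]
```

View pics/end.png

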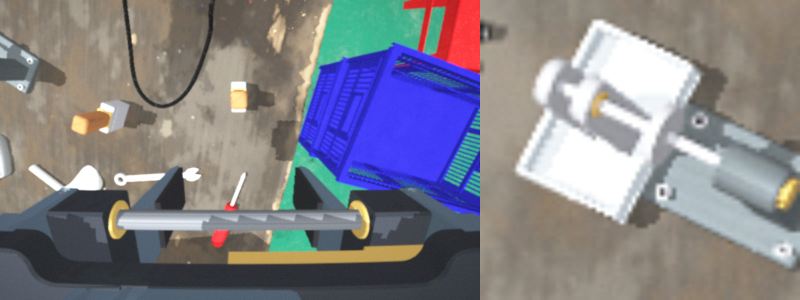

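The fork stands upright at about (238,97) in the wrist view, with foot top at z=54 and handle top at z=115.5. The link is off the bar and the collar is at rest, so I'm handing in.

```bash
python3 -c "
from h import *
print(job.job_done())"
```

```text
the job is handed in; nothing more can be done
None
```

The link is off the bar and in the tray, the bar has sprung fully back, and the fork is standing on the bench again. I handed the job in at about 18 s; it gave no verdict.

I gripped the forked tool by its handle and set it astride the bar between the lug and the collar. Pushing the collar about 30 mm towards the barrel took about 4.5 N. I then eased the bar back, lifted the fork clear and stood it close to its first place.

Last checks:
- **Link:** with the bar pushed back, the space between the lugs measured about z = 65 mm at the top. That fits the link standing upright on the tray floor. I did not measure it again after the bar returned. The later top views show the bar across both lugs without the link's eye on it.
- **Bar:** the collar is back at its rest position, y about -24 mm both before and after.
- **Fork:** it stands upright, foot top at z = 54 mm and handle top at 115.5 mm, at about (504, -229). That is several hundred mm from the bracket.
- **Robot:** the gripper is open and touches nothing.

No check failed or disagreed. The first bracket fit was about 3 mm off along the bar, and I corrected it before the push.

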